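# Rock the pendulum gauge on the sprung stud to its mark and hold it

## Task

I am about to scribe the lean marked on the pendulum angle gauge: pick the gauge up by its handle, set the middle of its foot down on the uneven sprung crown of the stud in the joist offcut, and rock it sideways until the swinging pointer comes to rest on the raised mark tab on its dial. Press only lightly, so that the crown gives a few millimetres but is not pushed to its stop, keep the dial face from leaning forward or back, and finish while still holding the gauge there without moving. Leave the other things on the bench alone.

Things in the scene. Friction and masses are not known exactly. Their poses are not given: they have to be found in the camera images.
- gauge: Loose pendulum angle gauge, about 0.34 kg: flat foot bar 44 x 100 x 12 mm (x, y, z), white dial 100 mm across and 14 mm thick, its pivot 66 mm above the underside, and on top a black handle block 24 x 54 x 40 mm, 122 to 162 mm above the underside; grasp it across the 24 mm (along x). Origin: centre of the foot's flat underside; z up, dial faces -x, y along the foot
- pointer (a joint): Swinging pointer, rad about the gauge's +x axis through the pivot, 0 = towards the handle, negative = towards gauge +y (left, facing the dial). A bob keeps the needle's point straight up in the world, settling about a second after a movement; so when the gauge is turned from upright by an angle about its own +x axis (top towards its -y) this reads minus that angle
- mark (a joint): Place of the raised steel mark tab on the dial's rim, rad, same zero and sense as the pointer. Stiff, stays where it was set, between -0.45 and -0.15 rad (left of the handle, facing the dial), so the gauge has to lean to the right (top towards its -y) by that much
- pointer_tip (a point): Point of the needle, 42 mm from the pivot, 10.5 mm in front of (-x) the gauge's middle plane
- mark_tip (a point): Foot of the mark tab (tab 8 mm wide, 12 mm long, radial), on its middle line, 42 mm from the pivot, in the same plane as the pointer's point
- offcut: Joist offcut fixed to the bench, softwood block 100 x 160 x 40 mm (x, y, z), with the steel stud in the middle of its top. Origin: centre of its underside
- crown (a joint): How far the stud's sprung crown is pushed down, m: 0 = up, 0.012 = at its stop; about 0.9 N to start it, then 0.6 N more per mm
- crown_top (a point): Top of the stud's crown, 90 mm above the bench when up; it sinks with the crown. The crown is an uneven steel knob: a ball end of 16 mm radius centred on the stud's axis 16 mm below this point, and beside it a lump of 8 mm radius centred 13 mm towards the offcut's +y and 10 mm below this point
- jar_white: Bystander: white jar with a red lid, 58 mm diameter, 70 mm high; origin under its centre
- wood_rib: Bystander: flat wooden potter's rib 52 x 91 x 9 mm; origin under its centre
- wood_block: Bystander: wooden packing block 45 x 90 x 30 mm; origin under its centre
Not all that is in view belongs to the job. What is meant by the gauge is not yellow, and is the larger of those in its own colour.

How it is judged (in metres and radians):
On the way, in this order (a step that is already met when the one before it is completed fails the run):
1. the gauge is lifted clear of the bench in the gripper (height (world z) of gauge above 0.02 m and contact force between gauge and the fingers above 1 N), for 0.2 s.
2. the middle of its foot is set on the crown, which gives (value of joint crown above 0.0015 m and distance between gauge and crown_top below 0.025 m and contact force between gauge and crown above 0.5 N), for 0.2 s.
At the end, for the whole second after the job is handed in: Held at rest in the gripper, the gauge has the middle of its foot within 25 mm of the crown's top and pushes the crown down 1.5 to 10.5 mm; the pointer's point rests within 4 mm of the middle of the mark tab; the dial leans forward or back less than 8 degrees (all of step 2 and distance between pointer_tip and mark_tip below 0.004 m and value of joint crown below 0.0105 m and contact force between gauge and the fingers above 1 N and angle between gauge's own x axis and vertical between 1.43 and 1.71 rad and angular speed of gauge below 0.3 rad/s and linear speed of gauge below 0.02 m/s); the arm keeps its last pose, push and grip.
It fails at once if a bystander is moved by more than 20 mm (distance of any of jar_white, wood_rib, wood_block from where it was at the start of the episode above 0.02 m).
It also fails if it takes over 48 s, if anything falls off the work surface, if the arm or the gripper's body presses on something with over 40 N, if the wrist force passes 120 N, or if a joint passes its speed limit or range.

## Robot

A 6-joint arm with a two-finger parallel gripper is mounted at the origin on a cart in front of the work surface, level with it; the furniture and walls round the work are solid. World frame = base frame: x ahead of the robot, y to its left, z up, the work surface at z = 0. Lengths are in mm, angles in rad, forces in N, time in s.
With the tool pointing down it reaches from about 325 to 900 mm from the base axis. Payload 6.1 kg.
Tool frame: the origin (TCP) lies between the finger pads; the fingertips stand 19 mm ahead of it and the grasp point (between the pads) is the TCP; z points along the fingers, y is the line along which they close (so a half turn about z gives the same grasp; the last joint's range is limited). The gripper opens to 85 mm and grips with 20 to 120 N. Pads are 22 mm wide; open, the fingers measure 114 mm over their backs; the gripper's body (76 mm by 85 mm) begins 54 mm behind the grasp point. The pads swing forward as they close: fully open they stand 13 mm farther back than shut.
Start: joints at [-1.348, 0.22, 1.526, -0, 1.395, -0.126], TCP at [213.599, -587.359, 215.5] pointing down, gripper open.
Joint ranges: [-2.98, 2.98], [-0.91, 2.08], [0.09, 2.57], [-1.24, 4.39], [0.2, 2.65], [-2.68, 2.68]. Speed limits (rad/s): [2.57, 2.57, 3.01, 3.14, 3.14, 3.14].

## Interface

Orientations are given as a rotation vector (axis times angle).
In Python, from workcell import ctrl, planner, camera, workorder gives the robot as it stands. Calls block until the motion is done:
- ctrl.move_pose(position, orientation): joint-space move of the TCP to a pose.
- ctrl.line_to(position, ori=None, max_speed=150, contact_N=None): straight line of the TCP; ori=None keeps the orientation; max_speed is the mean speed in mm/s. With contact_N (N) it stops when the force on the tool has changed by that much, and returns True; else False.
- ctrl.set_joints(angles): joint-space move.
- ctrl.move_gripper(opening, squeeze=None): opening from 0.0 (shut) to 1.0 (fully open); squeeze is the grip in N (None keeps the last); returns when the fingers have stopped.
- ctrl.wait(seconds).
- planner.solve_ik(position, orientation): joint angles nearest the present ones, or None.
- ctrl.sense(): the state.
- camera(name): name is "scene" or "side" or "wrist"; returns a dict with "image" (384x512x3 uint8, red, green, blue), "depth" (384x512 float32, mm along the optical axis (not along the pixel's ray), 0 where there is no reading), "mtx" (3x3 intrinsics, pixels), "dist" ([k1, k2, p1, p2, k3] as OpenCV has them; the pictures are not rectified), "T" (4x4, takes a point from camera to world coordinates). Camera axes: x right, y up, looking along -z (the intrinsics and any distortion apply to the point x, -y, -z); pixel columns grow to the right and rows downward; lengths in mm; the calibration is good to about 2 mm. A picture is of the moment at which its call begins.
A pose or a line that the arm cannot do raises ctrl.IKError and nothing moves.
- workorder.close_job(): hands the job in; it is judged then, once.
The state is a dict: "time": time; "joint_positions": joint angles; "qd": joint speeds; "tau": joint torques, N m; "position": TCP position; "tool_rot": TCP orientation; "ft_force": force on the tool from outside, world axes, zero at the start; "ft_torque": the same for the moment, N m; "finger_gap": opening from 0.0 (shut) to 1.0 (fully open); "grip_force": force on a finger pad.
Only numpy, scipy, OpenCV 4.12 (cv2) and the standard library are available. Lean on these libraries where they do the work, as an engineer would, in place of code of your own. Each camera call takes 0.05 s, during which the arm holds its last target. There are 200 camera calls.

## Working session

There is one attempt and no reset: what is moved stays moved. The work goes in short steps, each a Python script; the robot and the scene stay as the last script left them, time stands still between calls to the robot, and variables do not carry over. Pictures are saved under pics/ and viewed, at most 10 in all, crops included, and the job is handed in when it is done.

```bash
mkdir -p pics; ls
cat > h.py <<'E'
import numpy as np, cv2
from workcell import ctrl, planner, camera, workorder
from scipy.spatial.transform import Rotation as R
def save(c,n,box=None,s=1):
    im=c["image"]
    if box: im=im[box[1]:box[3],box[0]:box[2]]
    im=cv2.resize(im,None,fx=s,fy=s,interpolation=cv2.INTER_CUBIC)
    cv2.imwrite("pics/"+n+".png",im[:,:,::-1])
def cloud(c):
    h,w=c["depth"].shape
    uv=np.stack(np.meshgrid(np.arange(w),np.arange(h)),-1).reshape(-1,1,2).astype(np.float64)
    n=cv2.undistortPoints(uv,np.array(c["mtx"]),np.array(c["dist"])).reshape(h,w,2)
    d=c["depth"]
    p=np.stack([n[...,0]*d,-n[...,1]*d,-d,np.ones_like(d)],-1)@np.array(c["T"]).T
    p=p[...,:3]; p[d==0]=np.nan
    return p
E
python3 - <<'E'
from h import *
import pickle
d={}
for n in("scene","side"):
    c=camera(n); d[n]=c
pickle.dump(d,open("c0.pkl","wb"))
a=np.hstack([d["scene"]["image"],d["side"]["image"]])
save({"image":a},"p0",s=0.78)
for n in d: print(n,np.array(d[n]["T"]).round(2).tolist())
print(ctrl.sense()["time"], ctrl.sense()["tool_rot"],ctrl.sense()["ft_force"])
E
```

```text
pics
scene [[-0.89, 0.22, -0.4, 239.66], [-0.46, -0.45, 0.77, 949.2], [-0.01, 0.87, 0.5, 527.46], [0.0, 0.0, 0.0, 1.0]]
side [[-0.15, -0.44, 0.89, 1496.89], [0.99, -0.06, 0.14, 395.58], [-0.01, 0.9, 0.44, 541.22], [0.0, 0.0, 0.0, 1.0]]
0.1 [-3.09222786e+00 -5.44780576e-01  1.04683543e-04] [0.12039624 0.05560819 0.38499717]
```

View pics/p0.png

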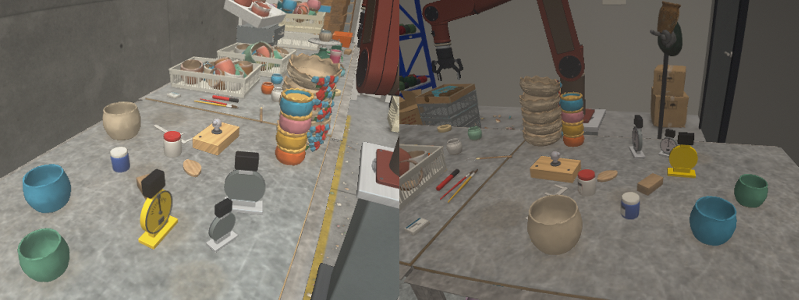

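Left is scene, right is side (scale 0.78). The candidates in the scene image are a yellow gauge at about (200,265) px, a larger grey one at (314,230) and a smaller grey one at (282,288). The description picks the larger grey one. The offcut is at about (277,177).

Run:
```python
from h import *
import pickle
d=pickle.load(open("c0.pkl","rb"))
a=cv2.resize(d["scene"]["image"][180:325,165:355],(500,382),interpolation=cv2.INTER_CUBIC)
b=cv2.resize(d["side"]["image"][135:245,265:395],(300,254),interpolation=cv2.INTER_CUBIC)
b=np.pad(b,((0,128),(0,0),(0,0)))
save({"image":np.hstack([a,b])},"p1")
p=cloud(d["scene"])
for n,(u,v) in dict(handle=(316,207),dial=(314,233),foot=(318,266),jar=(221,172),stud=(277,158),off=(285,172),small=(282,288),smallh=(287,266),yh=(196,234)).items():
    print(n,p[v,u].round(0))
```

```text
handle [416. 384. 148.]
dial [417. 379.  86.]
foot [403. 379.  11.]
jar [722. 219.  67.]
stud [619. 107.  80.]
off [600.  95.  38.]
small [422. 512.  60.]
smallh [417. 508. 108.]
yh [553. 556. 157.]
```

View pics/p1.png

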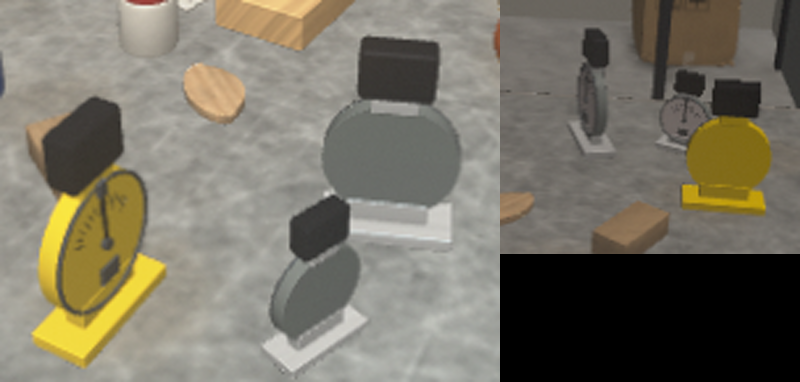

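The crop confirms it. The larger grey gauge is at (314,230) in scene with its back to the camera, so its dial faces roughly world -y. Next I'll fit poses from the depth clouds.

Run:
```python
from h import *
import pickle
d=pickle.load(open("c0.pkl","rb"))
def sel(p,c,r,z0,z1):
    m=(np.hypot(p[...,0]-c[0],p[...,1]-c[1])<r)&(p[...,2]>z0)&(p[...,2]<z1); return p[m]
for n in d:
    p=cloud(d[n])
    for lab,c,r,z0,z1 in [("top",(410,372),60,156,170),("dialband",(410,372),80,45,110),("foot",(410,372),80,8,16),("offtop",(612,95),120,36,44),("crown",(615,95),50,60,100),("crowntop",(615,95),50,86,96)]:
        q=sel(p,c,r,z0,z1)
        if len(q)<4: print(n,lab,len(q));continue
        (cx,cy),(w,h),a=cv2.minAreaRect(q[:,:2].astype(np.float32))
        u,s,v=np.linalg.svd(q-q.mean(0),full_matrices=False)
        print(n,lab,len(q),"rect",round(cx),round(cy),round(w),round(h),round(a),"mean",q.mean(0).round(1),"normal",v[2].round(2),"zmax",q[:,2].max().round(1))
# bystanders and tall obstacles on the way
p=cloud(d["scene"])
g=p[(p[...,0]>300)&(p[...,0]<800)&(p[...,1]>-150)&(p[...,1]<600)&(p[...,2]>20)]
H,xe,ye=np.histogram2d(g[:,0],g[:,1],bins=[np.arange(300,801,50),np.arange(-150,601,50)])
from scipy.stats import binned_statistic_2d as b
s=b(g[:,0],g[:,1],g[:,2],'max',bins=[xe,ye]).statistic
print(np.nan_to_num(s).astype(int))
```

```text
scene top 255 rect 419 374 52 25 21 mean [418.6 376.7 160.3] normal [-0.04  0.13  0.99] zmax 163.1
scene dialband 1408 rect 419 373 100 21 17 mean [417.8 378.5  77.8] normal [ 0.3  -0.95 -0.05] zmax 110.0
scene foot 384 rect 419 375 100 44 16 mean [402.3 377.5  11.8] normal [-0.01  0.01  1.  ] zmax 16.0
scene offtop 902 rect 624 91 162 103 86 mean [619.2 104.4  39.1] normal [ 0. -0. -1.] zmax 43.9
scene crown 120 rect 622 98 30 26 17 mean [620.7  98.9  77.5] normal [-0.53  0.75  0.41] zmax 90.0
scene crowntop 21 rect 624 93 18 18 25 mean [624.2  93.3  87.3] normal [-0.04 -0.07 -1.  ] zmax 90.0
side top 67 rect 426 370 50 23 17 mean [431.1 370.2 162.2] normal [-0.09  0.07 -0.99] zmax 166.1
side dialband 236 rect 426 365 102 15 25 mean [437.2 370.8  76.3] normal [-0.35  0.94 -0.01] zmax 109.8
side foot 136 rect 424 372 104 43 17 mean [440.9 370.6  13.2] normal [-0.03  0.04 -1.  ] zmax 15.9
side offtop 952 rect 630 89 162 102 86 mean [637.9  92.6  41.5] normal [-0.01 -0.   -1.  ] zmax 44.0
side crown 121 rect 632 92 23 33 26 mean [636.3  92.6  80.1] normal [0.93 0.23 0.28] zmax 92.4
side crowntop 38 rect 630 92 21 27 26 mean [632.4  92.5  89. ] normal [-0.13 -0.04 -0.99] zmax 92.4
[[287 276 212 268 225 225   0   0   0   0   0   0   0   0   0]
 [293 286 221 279 226 226   0   0   0  82 162   0   0   0   0]
 [295 296 292 281 227 225   0   0   0   0 163   0 114 113   0]
 [  0   0   0   0   0   0   0   0   0   0 105   0   0   0   0]
 [  0   0   0   0   0   0   0   0   0   0   0   0   0   0   0]
 [  0   0   0  40  41  40  41   0   0   0   0   0  87 163 163]
 [  0   0   0  40  90  86  41   0   0   0   0   0   0   0   0]
 [  0   0   0  39  40  41  41  69   0   0  29  30   0   0   0]
 [  0   0   0   0   0   0  69  70  68   0  27  29   0   0   0]
 [  0   0   0   0   0   0   0   0   0   0  62   0   0   0   0]]
```

```bash
cat >> h.py <<'E'
G0=np.array([422.,373.,0]); PSI0=np.radians(107.3); HG=144.
OFF=np.array([627.,92.5,90.])   # crown top
def Rg(psi,lean=0.): return (R.from_euler('z',psi)*R.from_euler('x',lean)).as_matrix()
def tool(o,psi,lean=0.,s=1):
    G=Rg(psi,lean); y=s*G[:,0]; z=-G[:,2]
    T=np.column_stack([np.cross(y,z),y,z])
    return np.array(o)+G@[0,0,HG], R.from_matrix(T).as_rotvec()
def project(c,P):
    T=np.linalg.inv(np.array(c["T"])); q=np.atleast_2d(P)@T[:3,:3].T+T[:3,3]
    q=(q*[1,-1,-1]).reshape(-1,1,3)
    return cv2.projectPoints(q,np.zeros(3),np.zeros(3),np.array(c["mtx"]),np.array(c["dist"]))[0].reshape(-1,2)
E
python3 - <<'E'
from h import *
import pickle
d=pickle.load(open("c0.pkl","rb"))
print(d["scene"]["mtx"],d["side"]["mtx"])
V=np.array([300,600,240.])
psiV=np.arctan2(949-600,240-300)+np.pi
psiA=np.arctan2(949-92,240-627)+np.pi; psiB=np.arctan2(396-92,1497-627)+np.pi
for P in [V,V+[0,0,66],V+[0,0,160]]: print("view px",project(d["scene"],P))
print("offcut px",project(d["scene"],OFF),project(d["side"],OFF))
f=lambda *a:(lambda q: None if q is None else np.round(q,2))(planner.solve_ik(*tool(*a)))
for s in(1,-1):
    print(s,"grasp",f(G0,PSI0,0,s),"up",f(G0+[0,0,220],PSI0,0,s))
    print("view",f(V,psiV,0,s))
    for n,p in("A",psiA),("B",psiB): print(n,[f(OFF+[0,0,40],p,l,s) for l in(0,.15,.45)])
E
```

```text
[[391.59982866   0.         257.63717268]
 [  0.         391.59982866 185.47487918]
 [  0.           0.           1.        ]] [[368.78298306   0.         259.10827099]
 [  0.         368.78298306 192.58648123]
 [  0.           0.           1.        ]]
view px [[353.29104784 256.71519506]]
view px [[360.9214035 207.6088141]]
view px [[373.23087332 122.04621693]]
offcut px [[276.43366093 151.89021804]] [[200.22669323 194.53818827]]
1 grasp [ 0.58  0.14  1.76  0.    1.24 -1.29] up [ 0.58  0.02  1.47  0.    1.65 -1.29]
view [ 0.99  0.29  1.14 -0.    1.72  2.39]
A [array([ 0.02,  0.21,  1.43, -0.  ,  1.5 ,  1.17]), array([-0.03,  0.04,  1.62,  0.07,  1.34,  1.11]), array([-0.17, -0.27,  1.99,  0.28,  1.06,  0.88])]
B [None, None, None]
-1 grasp [ 0.58  0.14  1.76 -0.    1.24  1.85] up [ 0.58  0.02  1.47 -0.    1.65  1.85]
view [ 0.99  0.29  1.14  0.    1.72 -0.75]
A [array([ 0.02,  0.21,  1.43, -0.  ,  1.5 , -1.97]), array([-0.03,  0.04,  1.62,  0.07,  1.34, -2.04]), array([-0.17, -0.27,  1.99,  0.28,  1.06, -2.26])]
B [array([ 0.02,  0.21,  1.43, -0.  ,  1.5 , -0.31]), array([ 0.14,  0.19,  1.46, -0.15,  1.46, -0.19]), array([ 0.36,  0.23,  1.5 , -0.45,  1.44,  0.09])]
```

Run:
```python
from h import *
import pickle
p,o=tool(G0,PSI0,0,-1)
s=ctrl.sense()
ctrl.line_to([213.6,-587.4,400],max_speed=250)
q=np.array(planner.solve_ik(p+[0,0,256],o)); print(q)
ctrl.set_joints(q)
ctrl.line_to(p+[0,0,60],max_speed=250)
c=camera("wrist"); save(c,"w1",s=.8)
P=cloud(c); t=P[(P[...,2]>155)&(P[...,2]<170)&(abs(P[...,0]-422)<60)&(abs(P[...,1]-373)<60)]
print(len(t),cv2.minAreaRect(t[:,:2].astype(np.float32)) if len(t)>10 else 0, ctrl.sense()["time"])
```

```text
[ 5.83828274e-01  1.98533770e-02  1.40632014e+00 -4.44089210e-16
  1.71541913e+00  1.85268264e+00]
2410 ((422.6470031738281, 373.1324462890625), (53.3143196105957, 23.913639068603516), 17.562604904174805) 5.4
```

View pics/w1.png

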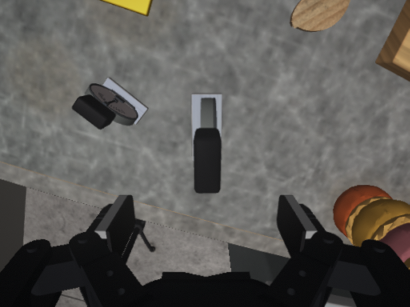

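The wrist picture shows the black handle at (207,160), centred between the fingers. The depth fit gives (422.6, 373.1), a 53x24 mm top and a 107.5° yaw, which matches the description. I'll grasp, lift and show the dial to the scene camera.

Run:
```python
from h import *
import pickle
p,o=tool([422.6,373.1,0],np.radians(107.5),0,-1)
ctrl.line_to(p,o,max_speed=80)
ctrl.move_gripper(0.0,squeeze=80)
s=ctrl.sense(); print(s["finger_gap"],s["grip_force"],s["ft_force"],s["time"])
ctrl.line_to(p+[0,0,60],max_speed=100)
ctrl.line_to(p+[0,0,240],max_speed=200)
V=np.array([300,600,240.]); psiV=np.arctan2(349,-60)+np.pi
ctrl.move_pose(*tool(V,psiV,0,-1)); ctrl.wait(1.2)
s=ctrl.sense(); print(s["finger_gap"],s["grip_force"],s["ft_force"],s["position"],s["time"])
c=camera("scene"); pickle.dump((c,V,psiV),open("v.pkl","wb"))
save(c,"v1",(300,110,430,290),3)
print(ctrl.sense()["time"])
```

```text
0.22127870039473563 78.32189675420523 [-0.72086578 -0.52426569  5.31678811] 6.9583
0.2182146161460306 78.57845194637775 [-0.02859952 -0.648662   -2.68782495] [300.00390851 600.00338415 384.00605578] 12.175
12.225
```

View pics/v1.png

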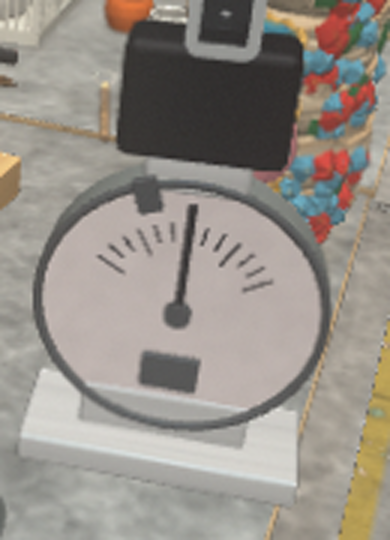

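The crop shows the pivot at (177,314), the needle tip at (193,206) and the mark tab at (148,195), left of the handle as expected. I'll intersect these pixels with the dial plane.

Run:
```python
from h import *
import pickle
c,V,psi=pickle.load(open("v.pkl","rb")); G=Rg(psi)
def dial(px):
    u=np.array(px,float)/3+[300,110]-1/3
    n=cv2.undistortPoints(u.reshape(1,1,2),c["mtx"],c["dist"]).ravel()
    T=np.array(c["T"]); r=G.T@(T[:3,:3]@[n[0],-n[1],-1]); o=G.T@(T[:3,3]-V)
    q=o+r*(-10.5-o[0])/r[0]; return q
pv=dial((177,314)); print("pivot",pv.round(1))
for n,px in dict(tip=(193,206),mark_c=(148,195),mark_top=(145,179),mark_bot=(151,212)).items():
    q=dial(px)-pv; print(n,q.round(1),np.hypot(*q[1:]).round(1),np.arctan2(-q[1],q[2]).round(3))
q=[pv+[0,42*np.sin(-a)*1,42*np.cos(a)] for a in (0,)]
```

```text
pivot [-10.5   1.2  64.2]
tip [ 0.  -0.  41.9] 41.9 0.001
mark_c [ 0.  14.6 43.6] 46.0 -0.324
mark_top [ 0.  16.2 49.2] 51.8 -0.318
mark_bot [ 0.  13.  37.6] 39.8 -0.333
```

```bash
cat >> h.py <<'E'
CT=np.array([627.,90.5,90.]); PSIB=np.radians(199.3); LEAN=0.324
E
python3 - <<'E'
from h import *
import pickle
ctrl.move_pose(*tool(CT+[0,0,150],PSIB,LEAN,-1))
p,o=tool(CT+[0,0,14],PSIB,LEAN,-1)
ctrl.line_to(p,o,max_speed=150); ctrl.wait(0.3)
f0=ctrl.sense()["ft_force"]; print(f0)
hit=ctrl.line_to(p-[0,0,22],o,max_speed=10,contact_N=1.8)
s=ctrl.sense(); z=s["position"][2]-p[2]+14
print(hit,"origin above nominal crown top:",z,s["ft_force"]-f0,s["time"])
c=camera("side"); pickle.dump(c,open("s1.pkl","wb")); 
u,v=project(c,CT+[0,0,70])[0].astype(int); print(u,v)
save(c,"s1",(u-50,v-50,u+50,v+50),5)
E
```

```text
[-0.01490428  0.80172269 -3.14593648]
True origin above nominal crown top: -0.9989572829368853 [ 0.10645509 -1.18589517  2.92848587] 16.925
197 171
```

View pics/s1.png

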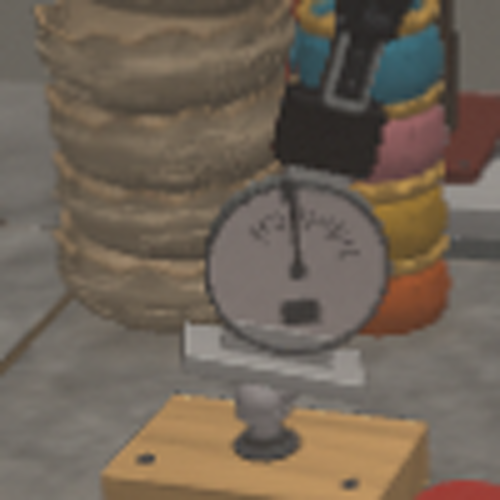

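The crop shows the dial facing the camera and leaning right, with the needle tip at (290,190) and on the mark. The foot is centred at about (272,350) over the crown at (262,395). The lump is on the +y side, at right. I'll check the contact geometry and settled force.

Run:
```python
from h import *
import pickle
ctrl.wait(0.7); s=ctrl.sense(); print(s["ft_force"],s["ft_torque"],s["grip_force"],s["finger_gap"],s["position"],s["time"])
c=pickle.load(open("s1.pkl","rb"))
o=CT+[0,0,-1]; G=Rg(PSIB,LEAN)
f=lambda P:((project(c,P)-[147,121])*5).round(0).tolist()
print("crowntop",f(CT),"ballcentre",f(CT-[0,0,16]),"offcut corners top",f(np.array([[677,171,40],[677,11,40]])))
print("foot front bottom corners",f(np.array([o+G@[-22,y,z] for z in(0,12) for y in(-50,50)])))
print("pivot",f(o+G@[-10.5,0,66]),"tip",f(o+G@[-10.5,0,66]+[0,0,42]))
P=cloud(c); m=P[330//5+121:440//5+121,225//5+147:310//5+147]
for z in range(m.shape[0]): print(z*5+330,np.nanmean(m[z,6:11],0).round(0))
```

```text
[ 0.29900313  0.84832093 -0.03112079] [ 0.36542241 -0.0429748   0.04702819] 79.66412767767906 0.2194933220683165 [610.86374091 133.75302702 224.70585322] 17.675
crowntop [[263.0, 367.0]] ballcentre [[265.0, 393.0]] offcut corners top [[388.0, 503.0], [104.0, 480.0]]
foot front bottom corners [[354.0, 405.0], [173.0, 368.0], [359.0, 386.0], [178.0, 348.0]]
pivot [[294.0, 269.0]] tip [[289.0, 196.0]]
330 [635.  96. 117.]
335 [636.  97. 114.]
340 [635.  96. 111.]
345 [637.  96. 109.]
350 [635.  96. 105.]
355 [637.  96. 103.]
360 [641.  97. 102.]
365 [648.  99. 102.]
370 [650. 100. 100.]
375 [649.  99.  97.]
380 [650.  99.  94.]
385 [641.  96.  87.]
390 [639.  95.  82.]
395 [639.  95.  80.]
400 [639.  94.  76.]
405 [640.  95.  74.]
410 [641.  95.  71.]
415 [639.  94.  67.]
420 [641.  94.  65.]
425 [633.  91.  57.]
430 [633.  91.  54.]
435 [636.  92.  52.]
```

Settled contact force is about 3.1 N vertical, so the crown has given about 3.5 mm, which agrees with the height for contact on the lump. I'll press 1.5 mm more for margin, then check stiffness, dial pitch and pointer.

Run:
```python
from h import *
import pickle
s=ctrl.sense(); _,o=tool(CT,PSIB,LEAN,-1)
ctrl.line_to(np.array(s["position"])-[0,0,1.5],o,max_speed=8); ctrl.wait(1.5)
s=ctrl.sense(); print(s["ft_force"],s["position"],s["tool_rot"]-o,s["grip_force"],s["time"])
c=camera("side"); ims=[c["image"].astype(float)]+[camera("side")["image"].astype(float) for _ in range(7)]
im=np.mean(ims,0).astype(np.uint8)
save({"image":im},"s2",(180,150,230,200),11)
org=np.array(s["position"])-Rg(PSIB,LEAN)@[0,0,HG]; G=Rg(PSIB,LEAN)
P=(cloud(c)-org)@G   # gauge frame
m=(abs(P[...,0])<25)&(np.hypot(P[...,1],P[...,2]-66)<45)
q=P[m]; A=np.c_[q[:,1],q[:,2]-66,np.ones(len(q))]
print(len(q),np.linalg.lstsq(A,q[:,0],rcond=None)[0])
pt=org+G@[-10.5,0,66]; f=lambda P:((project(c,P)-[180,150]+.5)*11).round(0).tolist()
print("pivot",f(pt),"tip42,54",f([pt+[0,0,42],pt+[0,0,54]]),"handle dir 60",f(pt+G@[0,0,60]))
```

```text
[-0.35240534  1.48804124  1.11315436] [610.85292318 133.77610645 223.20564852] [-9.41138659e-06  2.62977919e-05  1.47344335e-05] 79.95523296296597 19.5083
827 [ 5.57759335e-03  1.63527858e-02 -9.70128751e+00]
pivot [[291.0, 286.0]] tip42,54 [[279.0, 124.0], [276.0, 77.0]] handle dir 60 [[356.0, 60.0]]
```

View pics/s2.png

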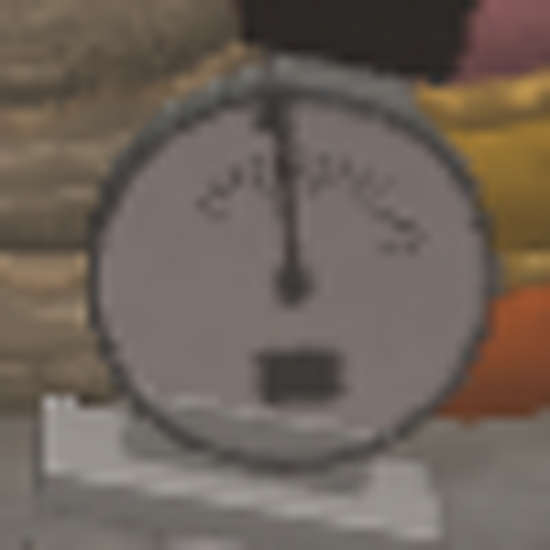

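Run:
```python
from h import *
s=ctrl.sense(); G=Rg(PSIB,LEAN); org=np.array(s["position"])-G@[0,0,HG]
c=camera("side"); ims=[c["image"].astype(float)]+[camera("side")["image"].astype(float) for _ in range(3)]
im=np.mean(ims,0).mean(2)
pt=org+G@[-10.5,0,66]
f=lambda P:((project(c,P)-[180,150]+.5)*11)
g=lambda a,r:pt+G@[0,-r*np.sin(a),r*np.cos(a)]
# sample the image in dial polar coordinates
from scipy.ndimage import map_coordinates
A=np.arange(-.62,-.05,.03)
print("ang"," ".join(f"{a:5.2f}" for a in A))
for r in(30,35,38,41,44,47,50):
    uv=np.array([project(c,g(a,r))[0] for a in A]); print(r," ".join(f"{x:5.0f}" for x in map_coordinates(im,[uv[:,1],uv[:,0]],order=1)))
pc=np.array([project(c,org+G@[-22,y,12])[0] for y in(-50,50)]); print("foot front-top pred",(pc-[180,150]+.5)*11)
pc=np.array([project(c,org+G@[-22,y,0])[0] for y in(-50,50)]); print("foot front-bot pred",(pc-[180,150]+.5)*11)
print(s["time"])
```

```text
ang -0.62 -0.59 -0.56 -0.53 -0.50 -0.47 -0.44 -0.41 -0.38 -0.35 -0.32 -0.29 -0.26 -0.23 -0.20 -0.17 -0.14 -0.11 -0.08
30   105   104    98    94    95    99   103    94    78    62    59    62    65    72    80    89    95   100   104
35   110   110   109   105   102   101   104   105    93    78    69    74    79    86    94   101   106   110   108
38   114   114   114   114   113   112   108   104    95    79    65    73    82    93   104   110   111   112   112
41   114   114   113   112   107    97    86    76    68    64    62    71    80    93   107   112   112   112   112
44   113   113   112   109   105    93    80    69    59    59    63    73    86    97   108   110   110   109   109
47    97   104    98    94    90    86    79    72    62    58    60    66    75    83    91    92    92    89    88
50    78    70    69    75    79    78    74    67    64    63    64    65    67    70    72    74    76    78    81
foot front-top pred [[434.42859518 542.41768875]
 [ 36.50844856 459.75289297]]
foot front-bot pred [[421.64845076 584.32776366]
 [ 25.24050413 503.14982164]]
19.9083
```

Relative to the needle (at about -0.31), the tab centre sits at about -0.357, so the gauge has rotated back slightly in the grip. That puts the point roughly 2 mm off. I'll add 0.045 rad of lean about the foot.

Run:
```python
from h import *
from scipy.ndimage import map_coordinates
s=ctrl.sense(); G=Rg(PSIB,LEAN); org=np.array(s["position"])-G@[0,0,HG]
p,o=tool(org+[0,0,.3],PSIB,LEAN+.045,-1)
ctrl.line_to(p,o,max_speed=8); ctrl.wait(1.8)
s=ctrl.sense(); print(s["ft_force"],s["grip_force"],s["time"])
c=camera("side"); ims=[c["image"].astype(float)]+[camera("side")["image"].astype(float) for _ in range(7)]
M=np.mean(ims,0); im=M.mean(2); save({"image":M.astype(np.uint8)},"s3",(180,140,230,190),11)
G=Rg(PSIB,LEAN+.045); pt=org+[0,0,.3]+G@[-10.5,0,66]
g=lambda a,r:pt+G@[0,-r*np.sin(a),r*np.cos(a)]
A=np.arange(-.62,-.05,.03)
print("ang"," ".join(f"{a:5.2f}" for a in A))
for r in(26,30,35,38,41,44,47):
    uv=np.array([project(c,g(a,r))[0] for a in A]); print(r," ".join(f"{x:5.0f}" for x in map_coordinates(im,[uv[:,1],uv[:,0]],order=1)))
```

```text
[0.44260657 1.64757006 1.11899956] 80.01143597066402 22.8583
ang -0.62 -0.59 -0.56 -0.53 -0.50 -0.47 -0.44 -0.41 -0.38 -0.35 -0.32 -0.29 -0.26 -0.23 -0.20 -0.17 -0.14 -0.11 -0.08
26   109   105    99    93    89    87    85    84    81    77    74    78    90   101   111   110   109   108   106
30    97    99    97    92    88    85    81    76    72    71    70    74    85    95   101   103   105   103   100
35   110   108   106   104   105   105    98    85    72    75    78    85    95   105   106   106   106   108   110
38   114   114   114   113   109   102    94    83    74    76    81    90   101   111   112   112   112   112   112
41   113   113   114   111   108    97    84    74    65    64    69    77    90   101   107   112   112   112   111
44   112   112   112   110   107    98    84    71    62    58    62    70    83    94   104   109   108   107   106
47    92   100    97    94    89    86    71    60    57    57    58    62    69    78    87    90    92    89    87
```

View pics/s3.png

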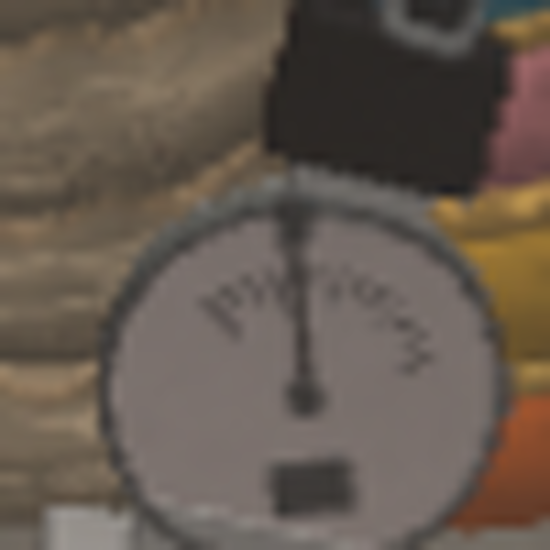

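The needle tip at (292,235) now lies on the tab's middle line: needle about -0.36, tab about -0.355. The push is about 4.3 N, so the crown is down about 5 mm. I'm handing in.

```bash
python3 -c "
from h import *
print(workorder.close_job())"
```

```text
the job is handed in; nothing more can be done
None
```

I handed the job in with the gauge held still on the crown and the pointer on the mark tab, less than 1 mm off centre. The crown is pressed down about 5 mm, the dial was within about 1° of plumb when checked just before the last small lean adjustment, and nothing else on the bench was touched. No verdict came back.

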